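Feed a block along the sanding fence with a push stick

TASK

Take the orange push stick out of the blue tray and use it to press the pale wooden block against the sanding board's dark fence face, then feed the block along the fence until its end meets the red stop, keeping it pressed lightly but steadily against the fence all the way, square to it and flat on the board. Keep the gripper itself off the block, never force it (about 5 N of side pressure, never 15 N, and only a light touch on the stop), then lay the stick flat back in the blue tray and let go, leaving the block against fence and stop and everything else where it was.

Things in the scene. Friction and masses are not known exactly. Their poses are not given: they have to be found in the camera images.
- board: Fixed grey laminate sanding board, 200 (x) x 360 (y) x 18 mm thick, with a brown abrasive strip; origin at the centre of its underside, z up. The feed runs along its -y. Its yaw is within 0.2 rad of zero.
- fence: Fixed fence on the board: aluminium rail, and a dark wooden liner face. Axes parallel to the board's. Origin on the board's top (18 mm over the bench) where the nominal face (plane x = 0) meets the stop's face (y = 0); the block lies on its -x, +y side. Liner 30 mm high, y 3 to 313 mm; rail behind it 34 mm high
- stop: Fixed red stop block at the outfeed end of the fence; origin and axes as the fence's. It spans x -65 to 5 mm, y -26 to 0 mm (its face), 28 mm high
- liner_pivot (a point): Point of the nominal face at fence y = 158 mm, on the board's top; fence's axes. The liner face is shimmed by hand and NOT quite true: about the vertical through this point it is turned by up to 0.035 rad either way (5.4 mm at its ends) from the nominal plane. How much is not measured and must be felt. The face is rigid: a fraction of a millimetre too far gives several newtons
- block: Loose pale wooden block, 50 (x) x 120 (y) x 38 mm high, 0.2 to 0.45 kg; origin at the centre of its underside. It starts flat on the board's infeed half, 2 to 23 mm off the fence face, up to 0.06 rad askew to the board, centre 205 to 240 mm from the stop. Seated, its centre is at fence x about -25 mm (within 4 mm, as the liner goes) and y 60 mm
- push_corner (a point): On the block: the foot of its outer trailing upright edge (block x -25, y 60 mm), block's axes. Pushed there with the notch towards fence and stop at once (about 45 degrees), the block swings flush to the fence and stays so
- stick: Loose orange push stick, 0.12 kg, lying flat in the tray, 169 mm long. Shank along x from -80 to 72 mm, 24 mm wide, 14 mm high, forked front at +x. Origin at the sole under the grip: an upright wooden tab, 60 mm long (x -30 to 30), 16 mm thick in y, its top 60 mm above the sole. Grasp the tab across y from above, 40 to 50 mm above the sole
- notch (a point): Foot of the V notch of the stick's front (stick x 75, y 0, at the sole), stick's axes. Two upright jaws, 26 mm high, 56 mm wide overall, form a 120 degree V opening to +x; jaw tips at stick x 89 mm
- tray: Fixed blue open tray for the stick, 220 (x) x 120 (y) mm outside, walls 5 mm thick and 20 mm high, floor 5 mm above the bench; origin at the centre of its underside. To the robot's left or right. The stick's +x starts within 0.1 rad of the tray's +x.
- parts_tray: Fixed grey divided tray of the same size as the blue one, on the other side of the board; not used.
- done_block: Bystander: loose brown wooden block, 50 x 120 x 38 mm; origin at the centre of its underside.
- offcut: Bystander: loose dark wooden offcut, 45 x 60 x 22 mm; origin at the centre of its underside.
- jar: Bystander: loose glass jar with a red cap, 64 mm across, 85 mm high; origin under its centre.
- glue: Bystander: loose white bottle, 54 mm across, 150 mm high; origin under its centre.
- wrench: Bystander: loose wrench lying flat; origin at the middle of its underside.
- driver: Bystander: loose screwdriver with a green handle, lying; origin at the middle of its underside.
Not all that is in view belongs to the job. What is meant by the block is not green or turquoise, and is the smaller of those in its own colour.

How it is judged:
By the outcome, as a careful person would: the job done as asked, in the order asked, and still so for the second after the job is handed in, with the robot touching nothing.
It also fails if it takes over 72 s, if anything falls off the work surface, if the arm or the gripper's body presses on something with over 40 N, if the wrist force passes 120 N, or if a joint passes its speed limit or range.

ROBOT

A 7-joint arm with a two-finger parallel gripper is mounted at the origin on the work surface. World frame = base frame: x ahead of the robot, y to its left, z up, the work surface at z = 0. Lengths are in m, angles in rad, forces in N, time in s.
With the tool pointing down it reaches from about 0.4 to 0.85 m from the base axis. Payload 10.4 kg.
Tool frame: the origin (TCP) lies on the front face of the gripper's body, between the roots of the fingers; the fingertips stand 73 mm ahead of it and the grasp point (between the pads) lies 54 mm ahead of it; x points along the fingers, y is the direction in which the jaws open and shut, and the axes are right-handed (so a half turn about x gives the same grasp; the last joint's range is limited). The gripper opens to 85 mm and grips with 20 to 120 N. Pads are 22 mm wide; open, the fingers measure 114 mm over their backs; the gripper's body (76 mm by 85 mm) begins 54 mm behind the grasp point. The pads swing forward as they close: fully open they stand 13 mm farther back than shut.
Start: joints at [-1.186, 0.332, -0.065, 1.46, 0.022, 1.35, -0.088], TCP at [0.248, 0.574, 0.304] pointing down, gripper open.
Joint ranges: [-2.6, 2.6], [-0.5, 2.12], [-1.47, 1.34], [0.16, 2.42], [-1.27, 4.41], [0.06, 2.06], [-2.6, 2.6]. Speed limits (rad/s): [2.22, 2.22, 2.79, 2.79, 3.14, 3.14, 3.14].

INTERFACE

Orientations are given as a unit quaternion [x, y, z, w].
In Python, from workcell import manip gives the robot as it stands. The module is installed in compiled form; this text tells all that it offers.
- The arm moves only by the tool arm_command, never from a script. Its argument "moves" is a list that holds one entry, the list of rows, each a list of 5 numbers: the closure, from 0 (fully open) to 1 (shut), then the shift along the tool's x, y, z in units of 25 mm (1.0 is 25 mm), then the turn about the tool's x in degrees. A call has 1 to 12 rows; each row shifts and turns the commanded pose from where the row before left it, along the tool's axes as they then stand; what a row does not reach is not made up. A row lasts 1/12 s, in which the tool goes at most 41.7 mm and 7.16 degrees, less where a joint would pass 70% of its speed; a pose out of reach is approached as far as the arm can. A call is refused whole if a number of a shift passes 1 or a number of a turn 7.16, either way. A call with a gripper value outside its range is refused whole. The fingers move at their own pace and stop on an object; "force" is the grip in N (left out, the last holds). Time passes only in rows, so rows that do not move let the fingers close. It gives the time, the measured TCP pose, the force and the opening at its end, in the units of the state.
- manip.get_obs(): the state, without advancing time (a new reading comes with each control period).
- manip.camera(name): name is "side" or "top" or "wrist"; returns the picture (480x640x3 uint8, red, green, blue); there is no depth.
- manip.camera_info(name): a dict with "vfov" (degrees; the focal length in pixels is half the picture's height over the tangent of half this angle, whatever the lens; pixels are square), "cx", "cy" (the principal point, pixels), "pose" (4x4, takes a point from camera to world coordinates). Camera axes: x right, y down, z forward; pixel columns grow to the right and rows downward; lengths in m; the calibration is good to about 2 mm. A picture is of the moment at which its call begins: read the wrist's pose just before it. camera_info takes no time and is no camera call; for the wrist camera it gives the pose at the moment of the call.
- manip.hand_in(): hands the job in, once; it reports no verdict.
Trained networks look in the newest picture that a camera, given by its name, has taken for a name from the list of things; names that differ only in an ending like _2 or _b are one class to them, and where a whole thing is asked for, a point or a joint stands for the part that bears it (a point fixed in the world has none). Each returns a list of dicts, best first, with "confidence" (0 to 1); they miss things now and then, are a little off and sometimes report something else, mostly with a low value. They report only what shows in the picture. A call takes as long as a camera call. They do not tell look-alikes from the thing itself.
- manip.regions_of(query, camera): "mask" (480x640 bool, what is visible of it) and "rect" ([left, top, right, bottom] in pixels, round what is visible of it).
- manip.pinpoint(query, camera): "pixel" ([row, column] in pixels: a listed point, or the origin of a listed thing).
The state is a dict: "clock": time; "joint_pos": joint angles; "joint_velocities": joint speeds; "tau": joint torques, N m; "position": TCP position; "ee_rot": TCP orientation; "ft_force": force on the tool from outside, world axes, zero at the start; "torque": the same for the moment, N m; "grip_width": opening from 0.0 (shut) to 1.0 (fully open).
Only numpy, scipy, OpenCV 4.12 (cv2) and the standard library are available. Lean on these libraries where they do the work, as an engineer would, in place of code of your own. Each camera call takes 0.05 s, during which the arm holds its last target.

## Working session

There is one attempt and no reset: what is moved stays moved. The work goes in short steps, Python scripts to look and compute and a tool call to move; the robot and the scene stay as the last step left them, time stands still between calls to the robot, and variables do not carry over. Pictures are saved under pics/ and viewed, and the job is handed in when it is done.

Besides the shell and the picture viewer there is one more tool, called after ">>>" by a JSON object that holds its "method" and its "body". arm_command: Moves the arm, as the interface text tells. Its arguments: {"type":"object","properties":{"moves":{"type":"array","items":{"type":"array","items":{"type":"array","items":{"type":"number"}}}},"force":{"type":"number"}},"required":["moves"]}

```bash
mkdir -p pics; ls
python3 - <<'E'
from workcell import manip
import cv2
o=manip.get_obs()
for k,v in o.items(): print(k,v)
for n in ["side","top","wrist"]:
    print(n,manip.camera_info(n))
    cv2.imwrite(f"pics/{n}0.png",manip.camera(n)[:,:,::-1])
E
```

```text
pics
clock 0.0
joint_pos [-1.18558951  0.33289176 -0.0647291   1.46094535  0.02157735  1.34990028
 -0.08850992]
joint_velocities [-5.59615659e-04 -7.30260250e-04 -3.23197619e-04  1.33900481e-03
 -1.40243348e-05  9.97256770e-04 -9.08946741e-04]
tau [-2.73621472e-04 -6.25425982e+01  4.88485862e-02 -3.91615534e+01
  1.59957289e-02  9.81831254e-03  1.38171151e-05]
position [0.2477441  0.57350227 0.30310158]
ee_rot [ 0.14266824  0.69255179 -0.14367728  0.69236886]
ft_force [-0.28163061 -0.54266547  0.17508115]
torque [0.01794491 0.01018711 0.01696437]
grip_width 1.0014856430521182
side {'vfov': 52.289359396655385, 'cx': 323.3940964620431, 'cy': 231.88525512324102, 'pose': array([[ 0.84186464, -0.39606832,  0.36659762,  0.03994438],
       [-0.53956512, -0.63222625,  0.55602108, -0.690448  ],
       [ 0.0115503 , -0.66589778, -0.74595358,  1.03467019],
       [ 0.        ,  0.        ,  0.        ,  1.        ]])}
top {'vfov': 42.65653751847116, 'cx': 337.61487214391707, 'cy': 240.3036268846218, 'pose': array([[-0.01072873, -0.97630887,  0.21611542,  0.24196995],
       [-0.99992819,  0.01162897,  0.00289433,  0.05738775],
       [-0.00533896, -0.21606885, -0.97636353,  1.3202136 ],
       [ 0.        ,  0.        ,  0.        ,  1.        ]])}
wrist {'vfov': 66.6805800834697, 'cx': 320.1225172189044, 'cy': 240.63333301268327, 'pose': array([[ 3.96976944e-01,  8.68046560e-01,  2.98168535e-01,
         1.71080444e-01],
       [ 9.17828092e-01, -3.75109495e-01, -1.29940218e-01,
         6.07939240e-01],
       [-9.48310715e-04,  3.25250729e-01, -9.45627339e-01,
         3.74296273e-01],
       [ 0.00000000e+00,  0.00000000e+00,  0.00000000e+00,
         1.00000000e+00]])}
```

View pics/side0.png

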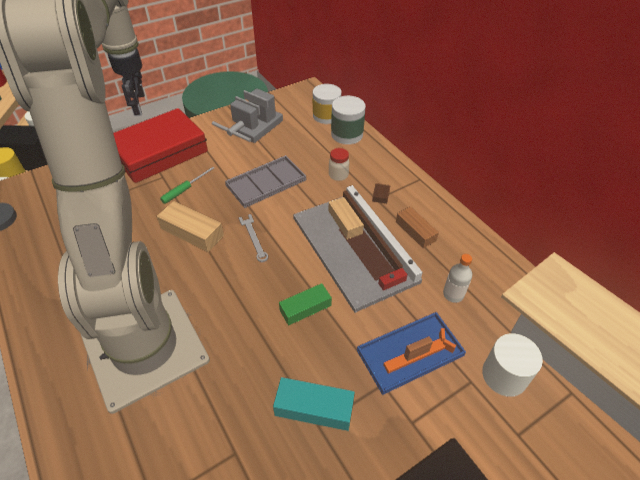

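View pics/top0.png

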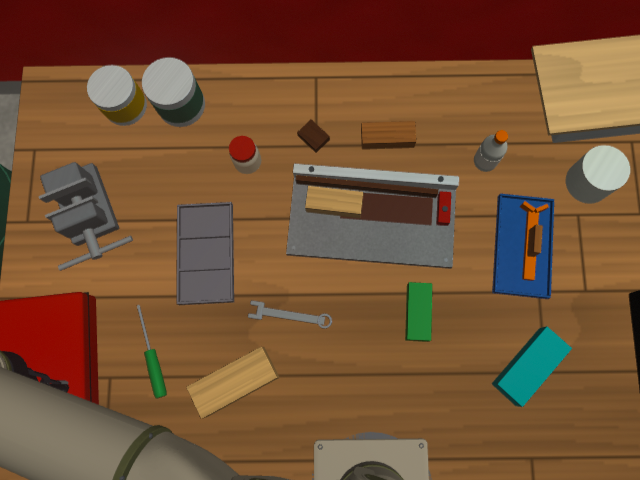

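View pics/wrist0.png

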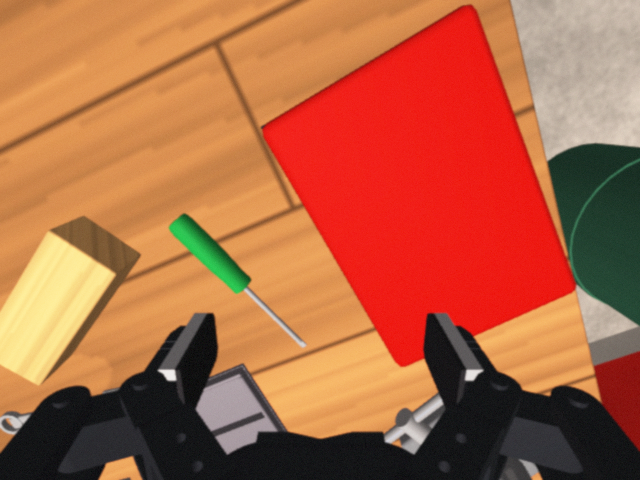

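Top view: the pale pieces are the one on the board, about (334,201), and a larger one on the bench, about (232,382). The green (420,311) and turquoise (532,366) ones are out by the description. The stick is in the blue tray at about (533,240) with its fork pointing up (+x).

```bash
cat > h.py <<'E'
from workcell import manip
import numpy as np, cv2
from scipy.spatial.transform import Rotation as R
def K(i):
    f=240/np.tan(np.radians(i["vfov"])/2); return np.array([[f,0,i["cx"]],[0,f,i["cy"]],[0,0,1]])
def ray(i,rc):
    d=np.linalg.inv(K(i))@[rc[1],rc[0],1]; d=i["pose"][:3,:3]@d; return i["pose"][:3,3],d/np.linalg.norm(d)
def atz(i,rc,z):
    c,d=ray(i,rc); return c+d*(z-c[2])/d[2]
def tri(rays):
    A=0;b=0
    for c,d in rays:
        P=np.eye(3)-np.outer(d,d);A=A+P;b=b+P@c
    x=np.linalg.solve(A,b); return x,[np.linalg.norm((np.eye(3)-np.outer(d,d))@(x-c))*1e3 for c,d in rays]
def proj(i,p):
    q=np.linalg.inv(i["pose"])@np.append(p,1); u=K(i)@q[:3]; return u[:2]/u[2]
def tcp():
    o=manip.get_obs(); return o["position"],R.from_quat(o["ee_rot"])
E
python3 - <<'E'
from h import *
np.set_printoptions(precision=4,suppress=True)
I={n:manip.camera_info(n) for n in["top","side"]}
for n in I: manip.camera(n)
for q in ["board","fence","stop","liner_pivot","block","push_corner","stick","notch","tray"]:
    r={}
    for n in I:
        L=manip.pinpoint(q,n); r[n]=L
        print(q,n,[(np.round(l["pixel"],1),round(l["confidence"],2)) for l in L[:3]])
    if all(r.values()):
        print("   ",*tri([ray(I[n],r[n][0]["pixel"]) for n in I]))
E
```

```text
board top [(array([215.4, 370.9]), 0.62)]
board side [(array([251.3, 352.2]), 0.62)]
    [ 0.5894 -0.0124 -0.0149] [np.float64(4.582334457234026), np.float64(4.582334457234057)]
fence top [(array([197.3, 436.7]), 0.85)]
fence side [(array([274.1, 399.8]), 0.66), (array([342.3, 444.4]), 0.17)]
    [ 0.6277 -0.1594  0.015 ] [np.float64(2.2803628256938944), np.float64(2.2803628256939916)]
stop top [(array([195.6, 436.8]), 0.91)]
stop side [(array([271.1, 395.8]), 0.59)]
    [ 0.622  -0.1552  0.0299] [np.float64(3.042818574447836), np.float64(3.0428185744478085)]
liner_pivot top [(array([190.5, 365.1]), 0.78)]
liner_pivot side []
block top [(array([364.3, 529.4]), 0.93), (array([203.7, 332. ]), 0.91), (array([381.7, 234.2]), 0.7)]
block side [(array([408.5, 315.3]), 0.92), (array([232.7, 194.3]), 0.74), (array([222.2, 346.1]), 0.73)]
    [ 0.261  -0.3382  0.001 ] [np.float64(1.4973820587053321), np.float64(1.49738205870545)]
push_corner top [(array([213.2, 306.6]), 0.91), (array([282.9, 406. ]), 0.83), (array([407.2, 513.7]), 0.78)]
push_corner side [(array([414. , 273.1]), 0.87), (array([212.3, 327.9]), 0.75), (array([235. , 222.3]), 0.72)]
    [ 0.5067  0.0599 -0.6183] [np.float64(266.7054391914468), np.float64(266.705439191447)]
stick top [(array([243.2, 529.1]), 0.68)]
stick side [(array([356.7, 419.1]), 0.69)]
    [ 0.5262 -0.3612 -0.0039] [np.float64(2.801226364273373), np.float64(2.801226364273345)]
notch top [(array([212.1, 530.2]), 0.91)]
notch side [(array([343.3, 441.9]), 0.69), (array([223.4, 344.8]), 0.36)]
    [ 0.5931 -0.3661  0.0028] [np.float64(0.7076040871640477), np.float64(0.7076040871638993)]
tray top [(array([247.9, 521.2]), 0.96), (array([252.9, 207.7]), 0.59)]
tray side [(array([352.2, 411. ]), 0.83), (array([252.4, 351. ]), 0.41)]
    [ 0.516  -0.3427 -0.0018] [np.float64(3.433651342246738), np.float64(3.433651342246759)]
```

Run:
```python
import cv2
a=cv2.imread("pics/top0.png")
cv2.imwrite("pics/c_board.png",cv2.resize(a[150:280,270:470],None,fx=4,fy=4,interpolation=cv2.INTER_CUBIC))
cv2.imwrite("pics/c_tray.png",cv2.resize(a[185:305,480:570],None,fx=5,fy=5,interpolation=cv2.INTER_CUBIC))
```

```text
(no output)
```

View pics/c_board.png

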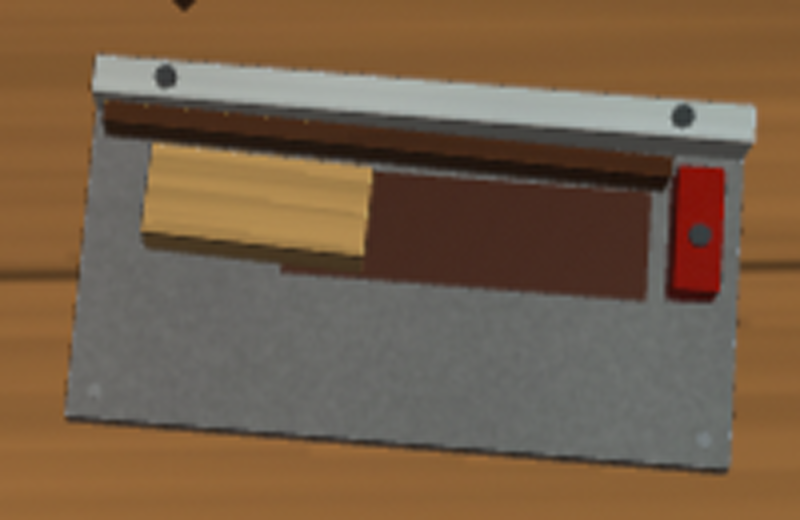

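View pics/c_tray.png

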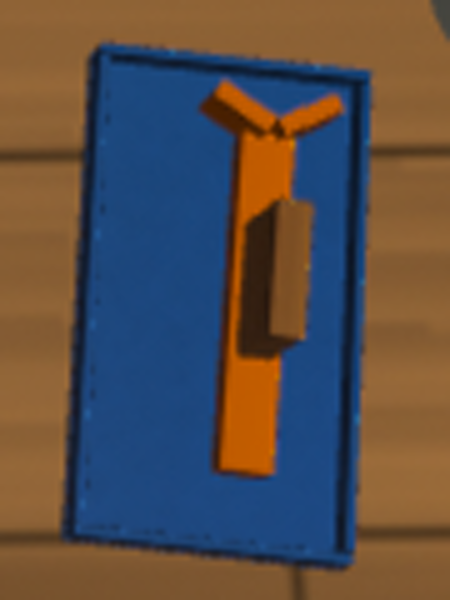

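Run:
```python
from h import *
p,r=tcp(); print(p); print(r.as_matrix().round(3))
# wrist cam in tool frame
T=np.eye(4);T[:3,:3]=r.as_matrix();T[:3,3]=p
print((np.linalg.inv(T)@manip.camera_info("wrist")["pose"]).round(4))
```

```text
[0.24785724 0.57375092 0.30393532]
[[ 0.     0.397  0.918]
 [ 0.     0.918 -0.397]
 [-1.     0.    -0.   ]]
[[-3.000e-04 -3.252e-01  9.456e-01 -7.110e-02]
 [ 1.000e+00 -5.000e-04  2.000e-04  1.100e-03]
 [ 4.000e-04  9.456e-01  3.252e-01 -8.410e-02]
 [ 0.000e+00  0.000e+00  0.000e+00  1.000e+00]]
```

The crops confirm it: the pale block lies on the board clear of the fence, and the stick's grip tab is plain in the blue tray. I'll move over the board, look, then go on to the tray.

>>> {"method": "arm_command", "body": {"moves": [[[0, 0, 0, 0, -6.5], [0, 0, 0, 0, -6.5], [0, 0, 0, 0, -6.5], [0, 0, -1, 1, 0], [0, 0, -1, 1, 0], [0, 0, -1, 1, 0], [0, 0, -1, 1, 0], [0, 0, -1, 1, 0], [0, 0, -1, 1, 0], [0, 0, -1, 1, 0], [0, 0, -1, 1, 0], [0, 0, -1, 1, 0]]]}}

```text
clock: 2.15
position: [0.4581, 0.3326, 0.3042]
ee_rot: [0.024, 0.707, -0.024, 0.707]
ft_force: [0.6, 0.8, -0.3]
grip_width: 1.0
```

>>> {"method": "arm_command", "body": {"moves": [[[0, 0, -1, 0.3, 0], [0, 0, -1, 0.3, 0], [0, 0, -1, 0.3, 0], [0, 0, -1, 0.3, 0], [0, 0, -1, 0.3, 0], [0, 0, -1, 0.3, 0], [0, 0, -1, 0.3, 0], [0, 0, -1, 0.3, 0], [0, 0, -1, 0.3, 0], [0, 0, -1, 0.3, 0], [0, 0, -1, 0, 0], [0, 0, -1, 0, 0]]]}}

```text
clock: 3.15
position: [0.5118, 0.0284, 0.3039]
ee_rot: [0.024, 0.707, -0.024, 0.707]
ft_force: [1.4, 0.1, 0.7]
grip_width: 0.996
```

>>> {"method": "arm_command", "body": {"moves": [[[0, 0, -0.5, 0, 0], [0, 0, 0, 0, 0], [0, 0, 0, 0, 0]]]}}

```text
clock: 3.4
position: [0.511, 0.0176, 0.304]
ee_rot: [0.024, 0.707, -0.024, 0.707]
ft_force: [-0.2, -0.4, 0.3]
grip_width: 1.001
```

```bash
cat > look.py <<'E'
from h import *
import sys,pickle
np.set_printoptions(precision=4,suppress=True)
tag=sys.argv[1]; qs=sys.argv[2:]
i=manip.camera_info("wrist"); im=manip.camera("wrist")
cv2.imwrite(f"pics/{tag}.png",im[:,:,::-1])
out={}
for q in qs:
    L=manip.pinpoint(q,"wrist"); out[q]=L
    print(q,[(np.round(l["pixel"],1),round(l["confidence"],2)) for l in L[:3]], atz(i,L[0]["pixel"],0.018 if q not in("stick","notch","tray") else .005) if L else "")
pickle.dump((i,out),open(f"{tag}.pkl","wb"))
E
python3 look.py w1 fence stop liner_pivot block push_corner board stick notch
```

```text
fence [(array([314.2, 168.2]), 0.95)] [ 0.6249 -0.1583  0.018 ]
stop [(array([314.8, 166.3]), 0.8)] [ 0.6256 -0.1606  0.018 ]
liner_pivot [(array([319.2, 311. ]), 0.93)] [ 0.6423 -0.0004  0.018 ]
block [(array([ 60.4, 177.7]), 0.87)] [ 0.3734 -0.0979  0.018 ]
push_corner [(array([131. , 207.7]), 0.89), (array([275.4, 429.1]), 0.87), (array([295. , 373.9]), 0.25)] [ 0.4345 -0.0816  0.018 ]
board [(array([263.8, 296.4]), 0.96)] [ 0.5744 -0.0106  0.018 ]
stick [] 
notch []
```

View pics/w1.png

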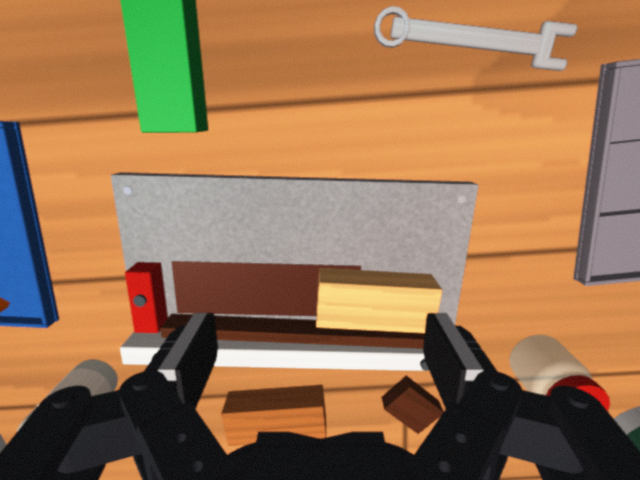

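Run:
```python
import pickle
from h import *
np.set_printoptions(precision=4,suppress=True)
i,_=pickle.load(open("w1.pkl","rb"))
P=lambda c,r,z:atz(i,(r,c),z)
a,b=P(115,173.5,.018),P(475,183.5,.018); print("near edge",a,b,np.linalg.norm(a-b),-np.arctan2(b[0]-a[0],b[1]-a[1]))
print("corner", P(429.1,275.4,.018))
# block upper edges
q=[P(c,r,.056) for c,r in[(318,270+13),(440,288),(439,333),(316,325)]]
for s in q: print(s)
print([np.linalg.norm(q[k]-q[(k+1)%4]) for k in range(4)])
im=cv2.imread("pics/w1.png"); cv2.imwrite("pics/c2.png",cv2.resize(im[150:400,100:500],None,fx=2,fy=2,interpolation=cv2.INTER_CUBIC))
```

```text
near edge [ 0.4676 -0.1782  0.018 ] [0.5015 0.1721 0.018 ] 0.3519529073792739 -0.09648573178854361
corner [0.5976 0.1299 0.018 ]
[0.5801 0.0121 0.056 ]
[0.5936 0.1296 0.056 ]
[0.6443 0.1305 0.056 ]
[0.6264 0.0068 0.056 ]
[np.float64(0.11830314481445792), np.float64(0.050703679853255405), np.float64(0.1250235065823885), np.float64(0.04655686852731492)]
```

View pics/c2.png

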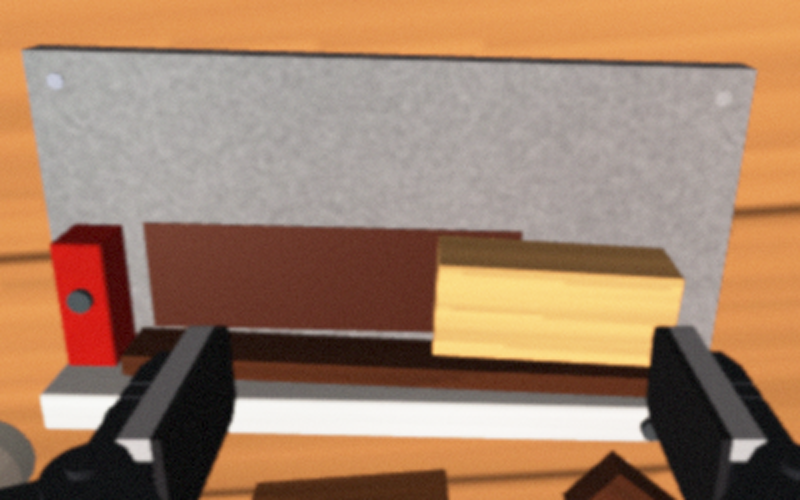

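>>> {"method": "arm_command", "body": {"moves": [[[0, 0, -1, 0, 0], [0, 0, -1, 0, 0], [0, 0, -1, 0, 0], [0, 0, -1, 0, 0], [0, 0, -1, 0, 0], [0, 0, -1, 0, 0], [0, 0, -1, 0, 0], [0, 0, -1, 0, 0], [0, 0, -1, 0, 0], [0, 0, -1, 0, 0], [0, 0, -1, 0, 0], [0, 0, -1, 0, 0]]]}}

```text
clock: 4.85
position: [0.4906, -0.2831, 0.3039]
ee_rot: [0.024, 0.707, -0.024, 0.707]
ft_force: [0.1, 0.4, 0.6]
grip_width: 1.0
```

>>> {"method": "arm_command", "body": {"moves": [[[0, 0, -1, 0, 0], [0, 0, -1, 0, 0], [0, 0, -0.4, 0, 0], [0, 0.5, 0, 0, 0], [0, 0, 0, 0, 0], [0, 0, 0, 0, 0]]]}}

```text
clock: 5.35
position: [0.487, -0.34, 0.2901]
ee_rot: [0.024, 0.707, -0.023, 0.706]
ft_force: [-0.8, 0.8, -0.4]
grip_width: 1.0
```

```bash
python3 look.py w2 stick notch tray
```

```text
stick [(array([237.6, 303.7]), 0.62)] [ 0.5209 -0.3575  0.005 ]
notch [(array([301.5, 299.5]), 0.8)] [ 0.5941 -0.368   0.005 ]
tray [(array([229.7, 317.4]), 0.62)] [ 0.5134 -0.3429  0.005 ]
```

View pics/w2.png

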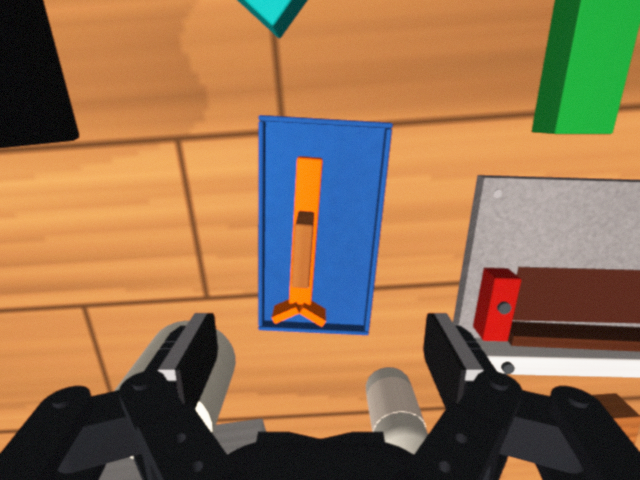

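>>> {"method": "arm_command", "body": {"moves": [[[0, 0.9, -0.4, 0.4, 0], [0, 0.9, -0.35, 0.4, 0], [0, 0.9, 0, 0, 0], [0, 0.9, 0, 0, 0], [0, 0, 0, 0, 0], [0, 0, 0, 0, 0], [0, 0, 0, 0, 0]]]}}

```text
clock: 6.13
position: [0.506, -0.362, 0.203]
ee_rot: [0.023, 0.706, -0.024, 0.707]
ft_force: [-0.1, -0.9, -0.5]
grip_width: 1.003
```

```bash
python3 look.py w3 stick notch tray
python3 - <<'E'
import pickle
from h import *
a,A=pickle.load(open("w2.pkl","rb"));b,B=pickle.load(open("w3.pkl","rb"))
t=manip.camera_info("top"); 
for q in A:
    if A[q] and B[q]: print(q,*tri([ray(a,A[q][0]["pixel"]),ray(b,B[q][0]["pixel"])]))
E
```

```text
stick [] 
notch [(array([326.7, 320.2]), 0.67)] [ 0.5924 -0.3668  0.005 ]
tray [(array([241.2, 345.2]), 0.66)] [ 0.517  -0.3422  0.005 ]
notch [ 5.96353069e-01 -3.67798322e-01 -2.69553839e-04] [np.float64(0.8659505898140909), np.float64(0.8659505898141789)]
tray [ 0.50647471 -0.34283484  0.03145291] [np.float64(1.362895760647676), np.float64(1.3628957606477818)]
```

View pics/w3.png

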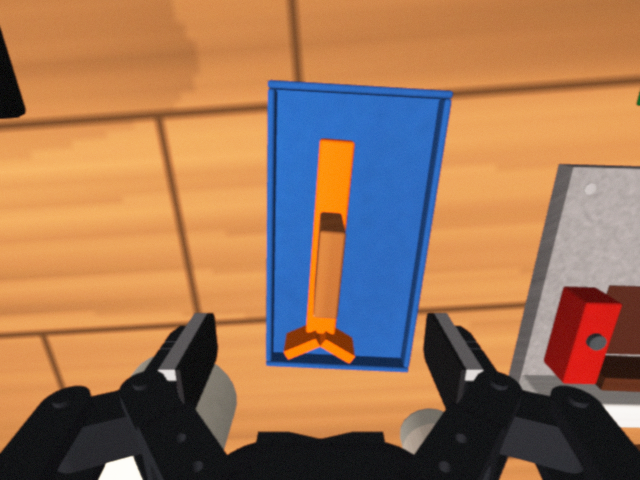

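Run:
```python
from h import *
a=cv2.imread("pics/w2.png")[140:340,240:390];b=cv2.imread("pics/w3.png")[130:370,260:420]
f=lambda x,k:cv2.resize(x,None,fx=k,fy=k,interpolation=cv2.INTER_CUBIC)
A=f(a,2.4*1);B=f(b,2.5)
A=f(a,2.5);h=max(A.shape[0],B.shape[0])
C=np.zeros((h,A.shape[1]+B.shape[1],3),np.uint8);C[:A.shape[0],:A.shape[1]]=A;C[:B.shape[0],A.shape[1]:]=B
print(C.shape,A.shape);cv2.imwrite("pics/c3.png",C)
```

```text
(600, 775, 3) (500, 375, 3)
```

View pics/c3.png

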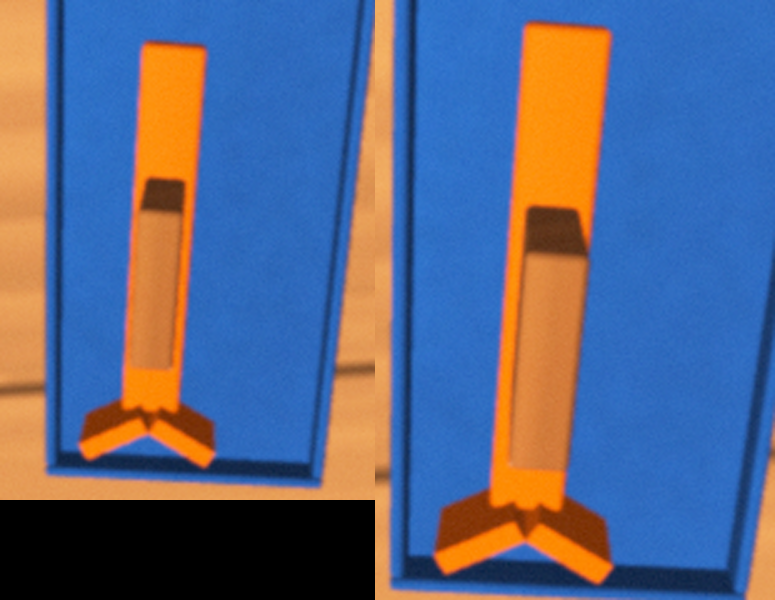

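Run:
```python
import pickle
from h import *
np.set_printoptions(precision=4,suppress=True)
a,_=pickle.load(open("w2.pkl","rb"));b,_=pickle.load(open("w3.pkl","rb"))
fa=lambda c:(c[1]/2.5+140,c[0]/2.5+240); fb=lambda c:(c[1]/2.5+130,(c[0]-375)/2.5+260)
A=[(141,210),(184,210),(172,368),(134,367)];B=[(527,252),(586,254),(568,469),(511,467)]
X=[]
for p,q in zip(A,B):
    x,e=tri([ray(a,fa(p)),ray(b,fb(q))]); X.append(x); print(x,e)
Y=np.array([atz(b,fb(q),.065) for q in B]); print("z.065",Y,Y.mean(0))
m=lambda k,l,Y:(Y[k]+Y[l])/2
d=m(2,3,Y)-m(0,1,Y);print("yaw tab",np.arctan2(d[1],d[0]),np.linalg.norm(d),np.linalg.norm(Y[1]-Y[0]))
T=atz(b,fb((568,27)),.019); T=(atz(b,fb((525,24)),.019)+atz(b,fb((611,28)),.019))/2
F=(atz(b,fb((490,498)),.019)+atz(b,fb((564,507)),.019))/2
print("shank",T,F,np.linalg.norm(T-F),np.arctan2((F-T)[1],(F-T)[0]))
print("jaw tips top z.031", *[atz(b,fb(q),.031) for q in[(438,568),(605,583)]])
print("tray inner corners z.02",*[atz(b,rc,.02) for rc in[(84,271),(94,449),(369,407),(364,268)]])
print(tcp()[0])
```

```text
[ 0.4922 -0.3597  0.0528] [np.float64(0.0008294924521801827), np.float64(0.0008294924523722528)]
[ 0.4934 -0.3447  0.0531] [np.float64(0.2665427104831554), np.float64(0.26654271048305983)]
[ 0.5479 -0.3527  0.0658] [np.float64(0.06371497554163842), np.float64(0.06371497554169613)]
[ 0.5503 -0.3674  0.0586] [np.float64(0.5413690891435564), np.float64(0.5413690891435509)]
z.065 [[ 0.4883 -0.3594  0.065 ]
 [ 0.4898 -0.3453  0.065 ]
 [ 0.5484 -0.3527  0.065 ]
 [ 0.5468 -0.3676  0.065 ]] [ 0.5184 -0.3563  0.065 ]
yaw tab -0.13165245037019047 0.059072997176623954 0.014192937063324232
shank [ 0.4397 -0.345   0.019 ] [ 0.5876 -0.366   0.019 ] 0.14938654876346355 -0.1410458427119734
jaw tips top z.031 [ 0.6019 -0.3953  0.031 ] [ 0.6112 -0.3427  0.031 ]
tray inner corners z.02 [ 0.4019 -0.3856  0.02  ] [ 0.4156 -0.2714  0.02  ] [ 0.6286 -0.2963  0.02  ] [ 0.6158 -0.4121  0.02  ]
[ 0.5059 -0.3622  0.2029]
```

>>> {"method": "arm_command", "body": {"moves": [[[0, 0, 0, 0, 4], [0, 0, 0.3, 0.47, 0], [0, 0.9, 0, 0, 0], [0, 0.9, 0, 0, 0], [0, 0.9, 0, 0, 0], [0, 0.9, 0, 0, 0], [0, 0.36, 0, 0, 0], [0, 0, 0, 0, 0], [0, 0, 0, 0, 0]]], "force": 60}}

```text
clock: 7.08
position: [0.5187, -0.3561, 0.103]
ee_rot: [0.048, 0.705, -0.048, 0.706]
ft_force: [1.0, -0.9, 0.5]
grip_width: 1.0
```

Run:
```python
from h import *
p,r=tcp();m=r.as_matrix();print(p,np.arctan2(m[1,2],m[0,2]),m[:,0])
cv2.imwrite("pics/w4.png",manip.camera("wrist")[:,:,::-1])
```

```text
[ 0.51871938 -0.35606437  0.10299461] -0.13626014986812535 [ 2.90306162e-04 -5.83501274e-05 -9.99999956e-01]
```

View pics/w4.png

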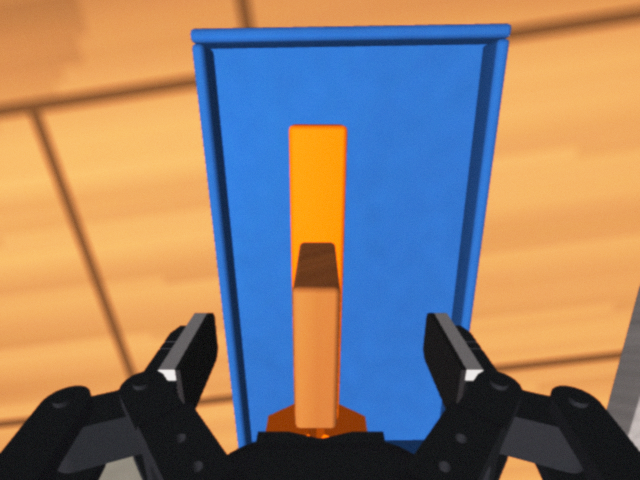

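Tab (about x 316) is centred between the fingers and aligned with the jaws. Closing, then lifting.

>>> {"method": "arm_command", "body": {"moves": [[[1, 0, 0, 0, 0], [1, 0, 0, 0, 0], [1, 0, 0, 0, 0], [1, 0, 0, 0, 0], [1, 0, 0, 0, 0], [1, 0, 0, 0, 0], [1, 0, 0, 0, 0], [1, 0, 0, 0, 0]]], "force": 60}}

```text
clock: 7.8
position: [0.5182, -0.3562, 0.1026]
ee_rot: [0.048, 0.705, -0.049, 0.706]
ft_force: [-0.3, 1.5, 3.3]
grip_width: 0.179
```

>>> {"method": "arm_command", "body": {"moves": [[[1, -0.5, 0, 0, 0], [1, -0.5, 0, 0, 0], [1, -0.8, 0, 0, 0], [1, -0.8, 0, 0, 0], [1, -0.8, 0, 0, 0], [1, -0.6, 0, 0, 0], [1, 0, 0, 0, 0]]]}}

```text
clock: 8.38
position: [0.5191, -0.3573, 0.2071]
ee_rot: [0.048, 0.703, -0.049, 0.707]
ft_force: [-0.2, -0.8, -1.6]
grip_width: 0.18
```

Run:
```python
from h import *
p,r=tcp();m=r.as_matrix();print(p,np.arctan2(m[1,2],m[0,2]),manip.get_obs()["ft_force"])
cv2.imwrite("pics/w5.png",manip.camera("wrist")[:,:,::-1])
```

```text
[ 0.5191006  -0.35732687  0.20709384] -0.1376236018873323 [-0.16075229 -0.83766695 -1.62286818]
```

View pics/w5.png

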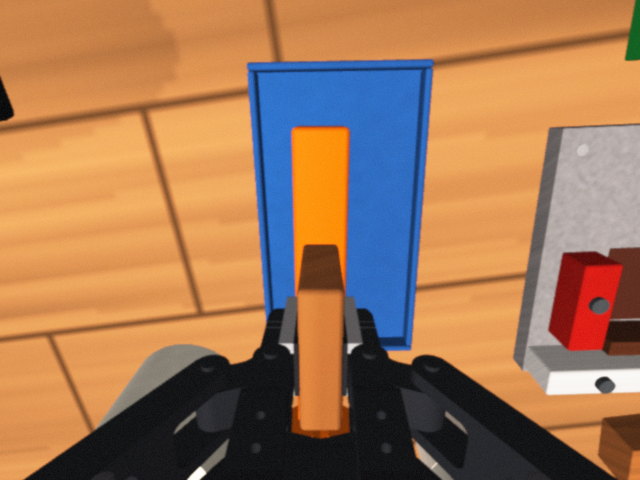

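>>> {"method": "arm_command", "body": {"moves": [[[1, 0, 0, 0, 7.13], [1, 0, 0, 0, 7.13], [1, 0, 0, 0, 7.13], [1, 0, 0, 0, 7.13], [1, 0, 0, 0, 7.13], [1, 0, 0, 0, 7.13], [1, 0, 0.87, -1, 0], [1, 0, 0.87, -1, 0], [1, 0, 0.87, -1, 0], [1, 0, 0.87, -1, 0], [1, 0, 0.87, -1, 0], [1, 0, 0.87, -1, 0]]]}}

```text
clock: 9.43
position: [0.5232, -0.1556, 0.2018]
ee_rot: [0.302, 0.64, -0.302, 0.639]
ft_force: [0.4, 0.6, -1.1]
grip_width: 0.18
```

Run:
```python
from h import *
np.set_printoptions(precision=4,suppress=True)
p,r=tcp();m=r.as_matrix();print(p,np.arctan2(m[1,2],m[0,2]))
I={n:manip.camera_info(n) for n in["top","side"]}
for n in I:
    cv2.imwrite(f"pics/{n}6.png",manip.camera(n)[:,:,::-1])
    for q in["push_corner","block"]:
        for l in manip.pinpoint(q,n)[:4]: print(n,q,np.round(l["pixel"],1),round(l["confidence"],2),atz(I[n],l["pixel"],.018))
```

```text
[ 0.5232 -0.1556  0.2018] -0.8838670304663325
top push_corner [247.4 520.5] 0.71 [ 0.5098 -0.3337  0.018 ]
top push_corner [287.4 406.6] 0.66 [ 0.4256 -0.0847  0.018 ]
top push_corner [343.5 265.6] 0.57 [0.3108 0.2144 0.018 ]
top push_corner [407.7 513.8] 0.56 [ 0.1756 -0.295   0.018 ]
top block [379.8 234.4] 0.68 [0.2373 0.2778 0.018 ]
top block [206.7 332.7] 0.63 [0.6059 0.0712 0.018 ]
top block [313.6 288.3] 0.63 [0.3727 0.1672 0.018 ]
top block [310.7 416.4] 0.56 [ 0.3758 -0.1037  0.018 ]
side push_corner [237.1 224.5] 0.95 [0.2985 0.1957 0.018 ]
side push_corner [210.8 328.4] 0.85 [0.5961 0.1287 0.018 ]
side push_corner [414.6 276.1] 0.77 [ 0.18   -0.3107  0.018 ]
side block [232.8 192.5] 0.89 [0.2303 0.2571 0.018 ]
side block [307.1 303.2] 0.82 [ 0.3644 -0.1143  0.018 ]
side block [219.5 345.4] 0.8 [0.6184 0.0739 0.018 ]
side block [409.2 314.4] 0.55 [ 0.2535 -0.3439  0.018 ]
```

>>> {"method": "arm_command", "body": {"moves": [[[1, 0, 0.86, -0.96, 0], [1, 0, 0.86, -0.96, 0], [1, 0, 0.86, -0.96, 0], [1, 0, 0.86, -0.96, 0], [1, 0, 0.86, -0.96, 0], [1, 0, 0.86, -0.96, 0], [1, 0, 0.86, -0.96, 0], [1, 0, 0.86, -0.96, 0], [1, 0, 0.86, -0.96, 0], [1, 0, 0.86, -0.96, 0], [1, 0, 0.86, -0.96, 0], [1, 0, 0, 0, 0]]]}}

```text
clock: 10.73
position: [0.5389, 0.2029, 0.2018]
ee_rot: [0.301, 0.641, -0.3, 0.64]
ft_force: [-0.7, 0.7, -1.4]
grip_width: 0.175
```

>>> {"method": "arm_command", "body": {"moves": [[[1, 0.8, 0, 0, 0], [1, 0.8, 0, 0, 0], [1, 0.8, 0, 0, 0], [1, 0.6, 0, 0, 0], [1, 0, 0, 0, 0], [1, 0, 0, 0, 0]]]}}

```text
clock: 11.23
position: [0.5396, 0.1951, 0.127]
ee_rot: [0.302, 0.639, -0.304, 0.639]
ft_force: [-0.1, 0.8, -0.5]
grip_width: 0.177
```

Run:
```python
from h import *
np.set_printoptions(precision=4,suppress=True)
p,r=tcp();m=r.as_matrix();print(p,np.arctan2(m[1,2],m[0,2]),m[:,0],p+.075*m[:,2],manip.get_obs()["ft_force"])
ims=[manip.camera(n)[:,:,::-1] for n in("top","side","wrist")]
f=lambda x:cv2.resize(x,(400,300),interpolation=cv2.INTER_CUBIC)
cv2.imwrite("pics/m7.png",np.vstack([np.hstack([f(ims[0][140:290,270:470]),f(ims[1][160:310,260:460])]),np.hstack([f(ims[2]),f(ims[2])])]))
```

```text
[0.5396 0.1951 0.127 ] -0.885932636210407 [-0.0011 -0.0014 -1.    ] [0.587  0.1371 0.127 ] [-0.0959  0.8422 -0.5047]
```

View pics/m7.png

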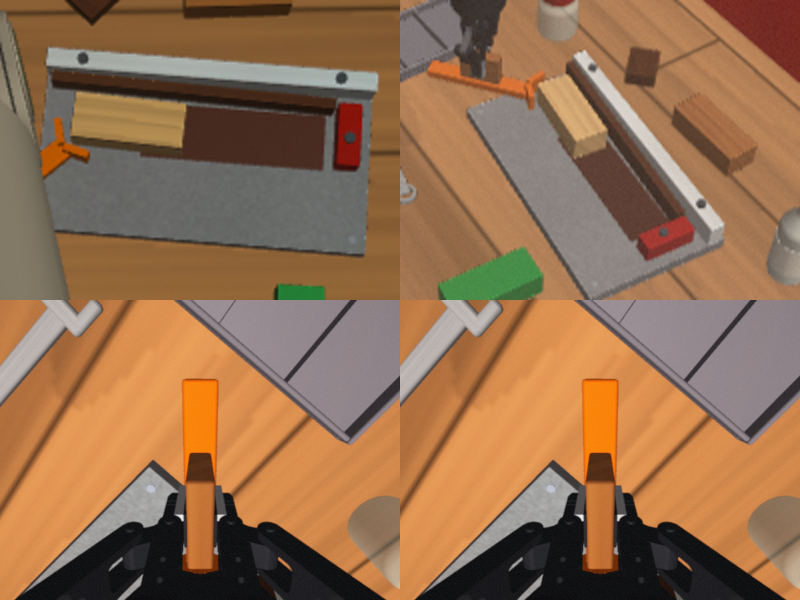

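>>> {"method": "arm_command", "body": {"moves": [[[1, 0.33, 0.1, 0, 0], [1, 0, 0, 0.2, 0], [1, 0, 0, 0.1, 0], [1, 0, 0, 0, 0], [1, 0, 0, 0, 0]]]}}

```text
clock: 11.8
position: [0.5462, 0.1921, 0.1193]
ee_rot: [0.303, 0.639, -0.303, 0.639]
ft_force: [0.2, 0.3, -1.2]
grip_width: 0.177
```

```bash
cat > feel.py <<'E'
from h import *
import sys
np.set_printoptions(precision=4,suppress=True)
n=int(sys.argv[1]) if len(sys.argv)>1 else 4
B=-0.10; ex=np.array([np.cos(B),np.sin(B)]); ey=np.array([-np.sin(B),np.cos(B)]); O=np.array([.6249,-.1583])
F=[];P=[];T=[]
for k in range(n):
    if k: manip.camera("top")
    o=manip.get_obs(); F.append(o["ft_force"]);P.append(o["position"]);T.append(o["torque"])
m=R.from_quat(o["ee_rot"]).as_matrix()
F=np.array(F);P=np.array(P).mean(0);f=F.mean(0)
nt=P+.075*m[:,2]-.0976*(-m[:,0])*1
q=nt[:2]-O
print("t",round(o["clock"],2),"yaw",round(np.arctan2(m[1,2],m[0,2]),4),"notch fence mm",1e3*q@ex,1e3*q@ey,"sole z mm",nt[2]*1e3,"world",nt[:2],"Fside(+press)",round(-f[:2]@ex,2),"Ffeed",round(f[:2]@ey,2),"Fz",round(f[2],2),"sd",F.std(0).round(2),"grip",round(o["grip_width"],3))
print(" cols Fside",(-F[:,:2]@ex).round(1),"Ffeed",(F[:,:2]@ey).round(1))
E
python3 feel.py 4
```

```text
t 11.95 yaw -0.8839 notch fence mm -60.325868062313944 288.14619909064896 sole z mm 21.678834421797703 world [0.5936 0.1344] Fside(+press) 0.11 Ffeed -0.24 Fz -1.21 sd [0.39 0.33 0.47] grip 0.18
 cols Fside [-0.2  0.6 -0.3  0.4] Ffeed [ 0.3 -0.5 -0.6 -0.2]
```

>>> {"method": "arm_command", "body": {"moves": [[[1, 0, 0, 0.06, 0], [1, 0, 0, 0.06, 0], [1, 0, 0, 0.06, 0], [1, 0, 0, 0, 0]]]}}

```text
clock: 12.28
position: [0.5489, 0.1888, 0.1191]
ee_rot: [0.303, 0.639, -0.303, 0.639]
ft_force: [-0.2, 0.4, -1.0]
grip_width: 0.179
```

```bash
python3 feel.py 3
```

```text
t 12.38 yaw -0.8841 notch fence mm -57.21490679141235 284.8913599609536 sole z mm 21.525512563382186 world [0.5964 0.1309] Fside(+press) 0.01 Ffeed 0.09 Fz -1.18 sd [0.12 0.33 0.2 ] grip 0.177
 cols Fside [ 0.2 -0.1 -0. ] Ffeed [ 0.4 -0.4  0.2]
```

>>> {"method": "arm_command", "body": {"moves": [[[1, 0, 0, 0.06, 0], [1, 0, 0, 0.06, 0], [1, 0, 0, 0, 0]]]}}

```text
clock: 12.63
position: [0.5509, 0.1866, 0.1192]
ee_rot: [0.303, 0.639, -0.302, 0.639]
ft_force: [0.4, 2.4, -1.8]
grip_width: 0.181
```

```bash
python3 feel.py 3
python3 - <<'E'
from h import *
ims=[manip.camera(n)[:,:,::-1] for n in("top","side")]
f=lambda x:cv2.resize(x,(400,300),interpolation=cv2.INTER_CUBIC)
cv2.imwrite("pics/m8.png",np.hstack([f(ims[0][170:260,280:400]),f(ims[1][180:270,300:420])]))
E
```

```text
t 12.73 yaw -0.8841 notch fence mm -54.91732563530946 282.83378192230697 sole z mm 21.60182390407442 world [0.5985 0.1286] Fside(+press) -0.27 Ffeed 1.54 Fz -1.56 sd [0.25 0.63 0.3 ] grip 0.184
 cols Fside [-0.1 -0.6 -0. ] Ffeed [2.4 1.1 1.1]
```

View pics/m8.png

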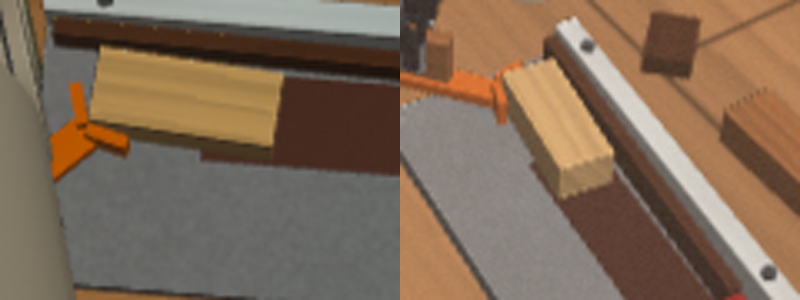

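>>> {"method": "arm_command", "body": {"moves": [[[1, 0, 0.04, 0.05, 0], [1, 0, 0.04, 0.05, 0], [1, 0, 0, 0, 0]]]}}

```text
clock: 13.08
position: [0.5541, 0.186, 0.1192]
ee_rot: [0.303, 0.639, -0.302, 0.639]
ft_force: [-0.8, 1.6, -1.6]
grip_width: 0.179
```

```bash
python3 feel.py 3
```

```text
t 13.18 yaw -0.884 notch fence mm -51.694262183322635 282.5684286263827 sole z mm 21.599665708980158 world [0.6017 0.128 ] Fside(+press) -0.14 Ffeed 1.3 Fz -1.37 sd [0.74 0.26 0.2 ] grip 0.183
 cols Fside [ 0.9 -0.5 -0.8] Ffeed [1.5 1.  1.4]
```

>>> {"method": "arm_command", "body": {"moves": [[[1, 0, 0.04, 0.05, 0], [1, 0, 0.04, 0.05, 0], [1, 0, 0, 0, 0]]]}}

```text
clock: 13.43
position: [0.5573, 0.1853, 0.1192]
ee_rot: [0.303, 0.639, -0.302, 0.639]
ft_force: [-0.2, 1.7, -0.2]
grip_width: 0.178
```

```bash
python3 feel.py 3
python3 - <<'E'
from h import *
ims=[manip.camera(n)[:,:,::-1] for n in("top","side")]
f=lambda x:cv2.resize(x,(400,300),interpolation=cv2.INTER_CUBIC)
cv2.imwrite("pics/m9.png",np.hstack([f(ims[0][170:260,280:400]),f(ims[1][180:270,300:420])]))
E
```

```text
t 13.53 yaw -0.884 notch fence mm -48.49121277149715 282.16569611952895 sole z mm 21.58589705576662 world [0.6048 0.1273] Fside(+press) 0.26 Ffeed 1.96 Fz -1.06 sd [0.14 0.72 0.89] grip 0.179
 cols Fside [0.4 0.4 0. ] Ffeed [1.7 2.9 1.3]
```

View pics/m9.png

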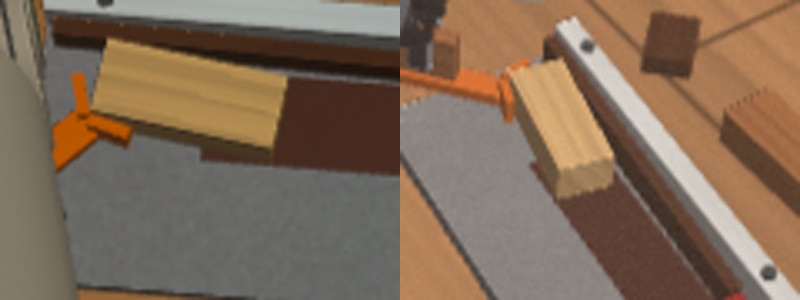

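>>> {"method": "arm_command", "body": {"moves": [[[1, 0, 0, 0.05, 0], [1, 0, 0, 0.05, 0], [1, 0, 0, 0.05, 0], [1, 0, 0, 0, 0]]]}}

```text
clock: 13.97
position: [0.5587, 0.1833, 0.1191]
ee_rot: [0.302, 0.64, -0.302, 0.638]
ft_force: [-5.4, 3.9, 3.0]
grip_width: 0.179
```

```bash
python3 feel.py 3
```

```text
t 14.07 yaw -0.8833 notch fence mm -47.0271571728714 280.3926151553979 sole z mm 21.38381499205612 world [0.6061 0.1254] Fside(+press) 5.14 Ffeed 3.39 Fz 2.15 sd [0.55 0.15 0.71] grip 0.174
 cols Fside [5.8 5.2 4.4] Ffeed [3.3 3.6 3.3]
```

>>> {"method": "arm_command", "body": {"moves": [[[1, 0, -0.04, 0.04, 0], [1, 0, -0.04, 0.04, 0], [1, 0, -0.04, 0.04, 0]]]}}

```text
clock: 14.32
position: [0.558, 0.1795, 0.1191]
ee_rot: [0.302, 0.64, -0.302, 0.638]
ft_force: [-6.0, 5.5, 2.9]
grip_width: 0.178
```

```bash
python3 feel.py 3
```

```text
t 14.42 yaw -0.8834 notch fence mm -47.36589526572511 276.2670885179814 sole z mm 21.33472958383556 world [0.6054 0.1213] Fside(+press) 6.56 Ffeed 3.93 Fz 2.8 sd [0.22 0.75 0.26] grip 0.181
 cols Fside [6.5 6.4 6.8] Ffeed [4.9 3.9 3. ]
```

>>> {"method": "arm_command", "body": {"moves": [[[1, 0, -0.047, 0.037, 0], [1, 0, -0.047, 0.037, 0], [1, 0, -0.047, 0.037, 0], [1, 0, -0.047, 0.037, 0]]]}}

```text
clock: 14.75
position: [0.5569, 0.1738, 0.1192]
ee_rot: [0.302, 0.64, -0.302, 0.639]
ft_force: [-3.5, 6.3, 1.9]
grip_width: 0.177
```

```bash
python3 feel.py 3;python3 - <<'E'
from h import *
ims=[manip.camera(n)[:,:,::-1] for n in("top","side")]
f=lambda x:cv2.resize(x,(400,300),interpolation=cv2.INTER_CUBIC)
cv2.imwrite("pics/m10.png",np.hstack([f(ims[0][170:260,280:400]),f(ims[1][180:270,300:420])]))
E
```

```text
t 14.85 yaw -0.8829 notch fence mm -47.73850065374096 270.7017032093996 sole z mm 21.430889146915558 world [0.6044 0.1158] Fside(+press) 4.61 Ffeed 5.78 Fz 1.89 sd [0.34 0.33 0.19] grip 0.178
 cols Fside [4.1 4.9 4.8] Ffeed [5.9 6.1 5.3]
```

View pics/m10.png

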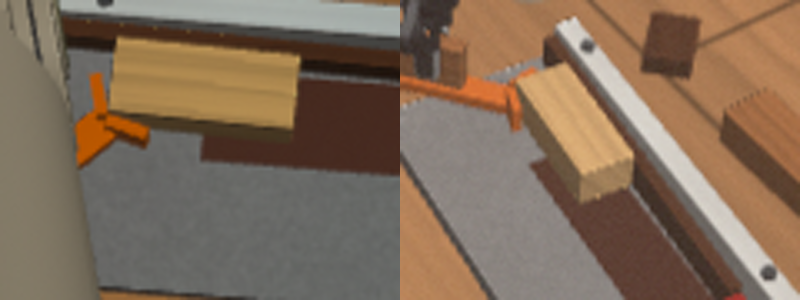

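>>> {"method": "arm_command", "body": {"moves": [[[1, 0, -0.046, 0.038, 0], [1, 0, -0.046, 0.038, 0], [1, 0, -0.046, 0.038, 0], [1, 0, -0.046, 0.038, 0], [1, 0, -0.046, 0.038, 0]]]}}

```text
clock: 15.37
position: [0.5559, 0.1658, 0.1192]
ee_rot: [0.302, 0.64, -0.302, 0.639]
ft_force: [-3.0, 3.8, -0.3]
grip_width: 0.176
```

```bash
python3 feel.py 3
```

```text
t 15.47 yaw -0.8837 notch fence mm -47.91363956184224 262.3972757999669 sole z mm 21.480461737879278 world [0.6034 0.1076] Fside(+press) 3.53 Ffeed 3.97 Fz 0.19 sd [0.18 0.36 0.38] grip 0.178
 cols Fside [3.4 3.8 3.4] Ffeed [3.5 4.1 4.4]
```

>>> {"method": "arm_command", "body": {"moves": [[[1, 0, -0.041, 0.044, 0], [1, 0, -0.041, 0.044, 0], [1, 0, -0.041, 0.044, 0], [1, 0, -0.041, 0.044, 0], [1, 0, -0.042, 0.042, 0], [1, 0, -0.042, 0.042, 0]]]}}

```text
clock: 15.97
position: [0.555, 0.1574, 0.1192]
ee_rot: [0.302, 0.64, -0.302, 0.639]
ft_force: [-4.5, 7.3, 1.4]
grip_width: 0.181
```

```bash
python3 feel.py 3
```

```text
t 16.07 yaw -0.8832 notch fence mm -48.01204402923492 254.069982845695 sole z mm 21.429279079544116 world [0.6025 0.0993] Fside(+press) 5.17 Ffeed 6.22 Fz 1.66 sd [0.21 0.5  0.54] grip 0.177
 cols Fside [5.2 5.4 4.9] Ffeed [6.9 5.6 6.2]
```

>>> {"method": "arm_command", "body": {"moves": [[[1, 0, -0.0575, 0.056, 0], [1, 0, -0.0575, 0.056, 0], [1, 0, -0.0575, 0.056, 0], [1, 0, -0.0575, 0.056, 0], [1, 0, -0.0575, 0.056, 0], [1, 0, -0.0575, 0.056, 0], [1, 0, -0.0575, 0.056, 0], [1, 0, -0.0575, 0.056, 0]]]}}

```text
clock: 16.73
position: [0.5532, 0.1416, 0.1192]
ee_rot: [0.302, 0.64, -0.302, 0.639]
ft_force: [-6.0, 6.6, 1.9]
grip_width: 0.183
```

```bash
python3 feel.py 3
```

```text
t 16.83 yaw -0.8832 notch fence mm -48.31905014503265 238.05124318857827 sole z mm 21.409994028438614 world [0.6006 0.0834] Fside(+press) 5.84 Ffeed 5.52 Fz 1.96 sd [0.54 0.52 0.44] grip 0.181
 cols Fside [6.6 5.6 5.3] Ffeed [6.  5.8 4.9]
```

>>> {"method": "arm_command", "body": {"moves": [[[1, 0, -0.0585, 0.0545, 0], [1, 0, -0.0585, 0.0545, 0], [1, 0, -0.0585, 0.0545, 0], [1, 0, -0.0585, 0.0545, 0], [1, 0, -0.0585, 0.0545, 0], [1, 0, -0.058, 0.0555, 0], [1, 0, -0.058, 0.0555, 0], [1, 0, -0.058, 0.0555, 0]]]}}

```text
clock: 17.5
position: [0.5512, 0.1254, 0.1191]
ee_rot: [0.302, 0.64, -0.302, 0.639]
ft_force: [-3.4, 7.0, 1.9]
grip_width: 0.18
```

```bash
python3 feel.py 3
```

```text
t 17.6 yaw -0.8835 notch fence mm -48.63515774801728 221.72184760850845 sole z mm 21.41265846105833 world [0.5986 0.0672] Fside(+press) 4.4 Ffeed 5.96 Fz 1.78 sd [0.54 0.7  0.19] grip 0.177
 cols Fside [4.1 5.2 3.9] Ffeed [6.6 6.2 5. ]
```

>>> {"method": "arm_command", "body": {"moves": [[[1, 0, -0.0575, 0.0562, 0], [1, 0, -0.0575, 0.0562, 0], [1, 0, -0.0575, 0.0562, 0], [1, 0, -0.0575, 0.0562, 0], [1, 0, -0.0578, 0.0559, 0], [1, 0, -0.0578, 0.0559, 0], [1, 0, -0.0578, 0.0559, 0], [1, 0, -0.0578, 0.0559, 0]]]}}

```text
clock: 18.27
position: [0.5493, 0.1095, 0.1191]
ee_rot: [0.302, 0.64, -0.302, 0.639]
ft_force: [-5.0, 7.1, 2.2]
grip_width: 0.178
```

```bash
python3 feel.py 3;python3 - <<'E'
from h import *
ims=[manip.camera(n)[:,:,::-1] for n in("top","side")]
f=lambda x:cv2.resize(x,(400,300),interpolation=cv2.INTER_CUBIC)
cv2.imwrite("pics/m11.png",np.hstack([f(ims[0][170:260,320:440]),f(ims[1][200:290,320:440])]))
E
```

```text
t 18.37 yaw -0.8833 notch fence mm -48.94525378956218 205.78481723071604 sole z mm 21.38695694945619 world [0.5967 0.0513] Fside(+press) 5.47 Ffeed 6.2 Fz 1.99 sd [0.23 0.69 0.29] grip 0.178
 cols Fside [5.7 5.7 5. ] Ffeed [6.6 6.7 5.3]
```

View pics/m11.png

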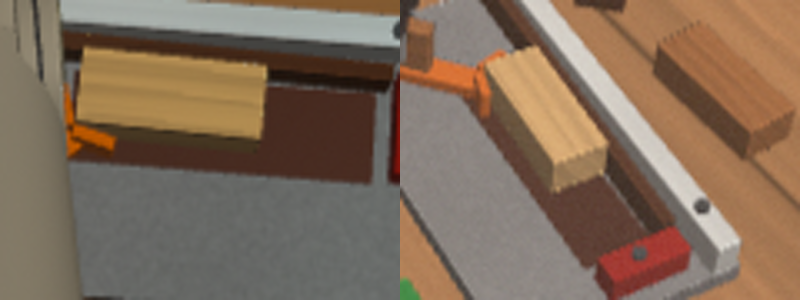

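>>> {"method": "arm_command", "body": {"moves": [[[1, 0, -0.058, 0.0557, 0], [1, 0, -0.058, 0.0557, 0], [1, 0, -0.058, 0.0557, 0], [1, 0, -0.058, 0.0557, 0], [1, 0, -0.058, 0.0557, 0], [1, 0, -0.058, 0.0557, 0], [1, 0, -0.058, 0.0557, 0], [1, 0, -0.058, 0.0557, 0], [1, 0, -0.058, 0.0557, 0], [1, 0, -0.058, 0.0557, 0]]]}}

```text
clock: 19.3
position: [0.5469, 0.0895, 0.1191]
ee_rot: [0.302, 0.64, -0.302, 0.639]
ft_force: [-4.7, 6.3, 2.0]
grip_width: 0.179
```

```bash
python3 feel.py 3
```

```text
t 19.4 yaw -0.8835 notch fence mm -49.31426375295174 185.62701281603026 sole z mm 21.388960317286376 world [0.5944 0.0313] Fside(+press) 5.76 Ffeed 5.46 Fz 2.22 sd [0.39 0.23 0.16] grip 0.181
 cols Fside [5.3 5.8 6.2] Ffeed [5.8 5.4 5.2]
```

>>> {"method": "arm_command", "body": {"moves": [[[1, 0, -0.0583, 0.0553, 0], [1, 0, -0.0583, 0.0553, 0], [1, 0, -0.0583, 0.0553, 0], [1, 0, -0.0583, 0.0553, 0], [1, 0, -0.058, 0.0557, 0], [1, 0, -0.058, 0.0557, 0], [1, 0, -0.058, 0.0557, 0], [1, 0, -0.058, 0.0557, 0], [1, 0, -0.058, 0.0557, 0], [1, 0, -0.058, 0.0557, 0]]]}}

```text
clock: 20.23
position: [0.5445, 0.0695, 0.1191]
ee_rot: [0.302, 0.64, -0.302, 0.639]
ft_force: [-4.8, 7.2, 2.2]
grip_width: 0.179
```

```bash
python3 feel.py 3
```

```text
t 20.33 yaw -0.8836 notch fence mm -49.706998891063485 165.4187813723406 sole z mm 21.379893868522014 world [0.592  0.0113] Fside(+press) 5.16 Ffeed 5.59 Fz 1.58 sd [0.2  1.16 0.46] grip 0.18
 cols Fside [5.5 5.3 4.7] Ffeed [6.7 6.1 4. ]
```

>>> {"method": "arm_command", "body": {"moves": [[[1, 0, -0.058, 0.0558, 0], [1, 0, -0.058, 0.0558, 0], [1, 0, -0.058, 0.0558, 0], [1, 0, -0.058, 0.0558, 0], [1, 0, -0.058, 0.0558, 0], [1, 0, -0.058, 0.0558, 0], [1, 0, -0.058, 0.0558, 0], [1, 0, -0.058, 0.0558, 0], [1, 0, -0.058, 0.0558, 0], [1, 0, -0.058, 0.0558, 0]]]}}

```text
clock: 21.17
position: [0.5422, 0.0495, 0.1191]
ee_rot: [0.302, 0.64, -0.302, 0.639]
ft_force: [-4.6, 7.1, 3.3]
grip_width: 0.174
```

```bash
python3 feel.py 3;python3 - <<'E'
from h import *
ims=[manip.camera(n)[:,:,::-1] for n in("top","side")]
f=lambda x:cv2.resize(x,(400,300),interpolation=cv2.INTER_CUBIC)
cv2.imwrite("pics/m12.png",np.hstack([f(ims[0][170:260,350:470]),f(ims[1][210:300,320:440])]))
E
```

```text
t 21.27 yaw -0.8835 notch fence mm -50.0796106264489 145.299002391476 sole z mm 21.366975072830446 world [ 0.5896 -0.0087] Fside(+press) 5.57 Ffeed 5.18 Fz 2.55 sd [0.61 0.99 0.65] grip 0.177
 cols Fside [5.3 6.4 5. ] Ffeed [6.6 4.7 4.3]
```

View pics/m12.png

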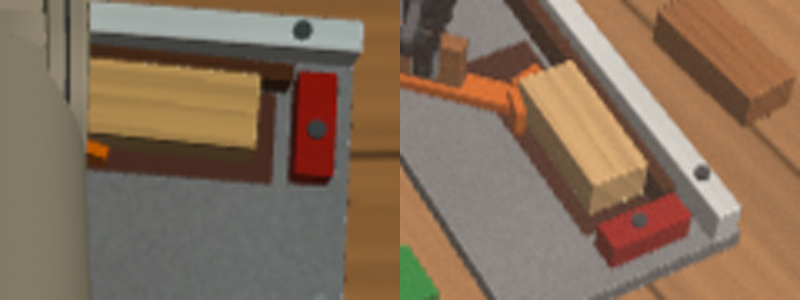

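>>> {"method": "arm_command", "body": {"moves": [[[1, 0, -0.0581, 0.0557, 0], [1, 0, -0.0581, 0.0557, 0], [1, 0, -0.0581, 0.0557, 0], [1, 0, -0.0581, 0.0557, 0], [1, 0, -0.0581, 0.0557, 0], [1, 0, -0.0581, 0.0557, 0], [1, 0, -0.0581, 0.0557, 0]]]}}

```text
clock: 21.95
position: [0.5405, 0.0355, 0.1191]
ee_rot: [0.302, 0.64, -0.302, 0.639]
ft_force: [-5.1, 7.1, 2.5]
grip_width: 0.18
```

```bash
python3 feel.py 3;python3 - <<'E'
from h import *
ims=[manip.camera(n)[:,:,::-1] for n in("top","side")]
f=lambda x:cv2.resize(x,(400,300),interpolation=cv2.INTER_CUBIC)
cv2.imwrite("pics/m13.png",np.hstack([f(ims[0][185:230,400:460]),f(ims[1][240:285,360:420])]))
E
```

```text
t 22.05 yaw -0.8836 notch fence mm -50.34855140197527 131.1424171617102 sole z mm 21.361457068645354 world [ 0.5879 -0.0228] Fside(+press) 5.37 Ffeed 5.99 Fz 2.34 sd [0.33 0.65 0.22] grip 0.183
 cols Fside [5.8 5.  5.3] Ffeed [6.5 6.4 5.1]
```

View pics/m13.png

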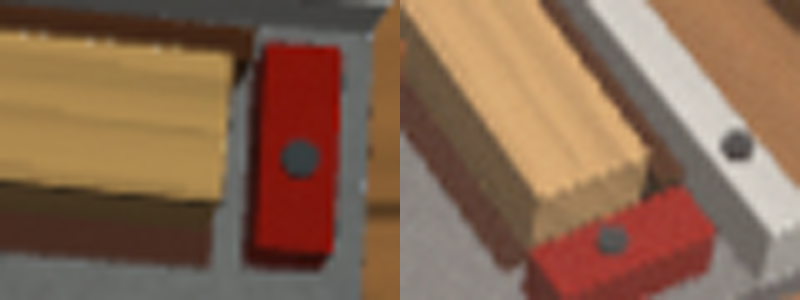

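>>> {"method": "arm_command", "body": {"moves": [[[1, 0, -0.029, 0.0279, 0], [1, 0, -0.029, 0.0279, 0], [1, 0, -0.029, 0.0279, 0], [1, 0, -0.029, 0.0279, 0], [1, 0, -0.029, 0.0279, 0]]]}}

```text
clock: 22.57
position: [0.5399, 0.0305, 0.1191]
ee_rot: [0.302, 0.64, -0.302, 0.639]
ft_force: [-4.3, 7.8, 2.5]
grip_width: 0.174
```

```bash
python3 feel.py 4
```

```text
t 22.72 yaw -0.8833 notch fence mm -50.42994834685813 126.32245046650374 sole z mm 21.34796959098792 world [ 0.5873 -0.0276] Fside(+press) 5.03 Ffeed 6.7 Fz 2.21 sd [0.35 0.7  0.24] grip 0.178
 cols Fside [5.1 4.7 4.9 5.5] Ffeed [7.3 7.5 6.1 5.8]
```

Close; going on in small steps of about 0.7 mm rows.

>>> {"method": "arm_command", "body": {"moves": [[[1, 0, -0.0205, 0.02, 0], [1, 0, -0.0205, 0.02, 0], [1, 0, -0.0205, 0.02, 0]]]}}

```text
clock: 22.97
position: [0.5397, 0.0284, 0.1191]
ee_rot: [0.302, 0.64, -0.302, 0.639]
ft_force: [-4.3, 7.6, 2.7]
grip_width: 0.18
```

```bash
python3 feel.py 3
```

```text
t 23.07 yaw -0.8832 notch fence mm -50.48133051939931 124.33246825304653 sole z mm 21.326814394371134 world [ 0.5871 -0.0295] Fside(+press) 5.02 Ffeed 6.49 Fz 2.48 sd [0.19 0.67 0.46] grip 0.179
 cols Fside [5.  4.9 5.2] Ffeed [7.1 6.8 5.5]
```

>>> {"method": "arm_command", "body": {"moves": [[[1, 0, -0.0205, 0.02, 0], [1, 0, -0.0205, 0.02, 0]]]}}

```text
clock: 23.23
position: [0.5395, 0.0271, 0.1191]
ee_rot: [0.302, 0.64, -0.302, 0.639]
ft_force: [-5.5, 7.2, 2.8]
grip_width: 0.174
```

```bash
python3 feel.py 3
```

```text
t 23.33 yaw -0.8832 notch fence mm -50.51412614163078 122.94918600974573 sole z mm 21.32857419495958 world [ 0.5869 -0.0309] Fside(+press) 5.98 Ffeed 6.96 Fz 2.99 sd [0.63 0.37 0.15] grip 0.181
 cols Fside [6.2 6.6 5.1] Ffeed [6.6 7.4 6.8]
```

>>> {"method": "arm_command", "body": {"moves": [[[1, 0, -0.0225, 0.018, 0], [1, 0, -0.021, 0.0195, 0]]]}}

```text
clock: 23.5
position: [0.5393, 0.0255, 0.1191]
ee_rot: [0.302, 0.64, -0.302, 0.639]
ft_force: [-4.7, 6.8, 2.7]
grip_width: 0.182
```

```bash
python3 feel.py 3
python3 - <<'E'
from h import *
ims=[manip.camera(n)[:,:,::-1] for n in("top","side")]
f=lambda x:cv2.resize(x,(400,300),interpolation=cv2.INTER_CUBIC)
cv2.imwrite("pics/m14.png",np.hstack([f(ims[0][185:230,400:460]),f(ims[1][240:285,360:420])]))
E
```

```text
t 23.6 yaw -0.8833 notch fence mm -50.53124736796712 121.36867543808502 sole z mm 21.35123115910499 world [ 0.5867 -0.0325] Fside(+press) 5.04 Ffeed 6.01 Fz 2.53 sd [0.2  0.28 0.56] grip 0.177
 cols Fside [5.3 4.8 5. ] Ffeed [6.3 6.  5.7]
```

View pics/m14.png

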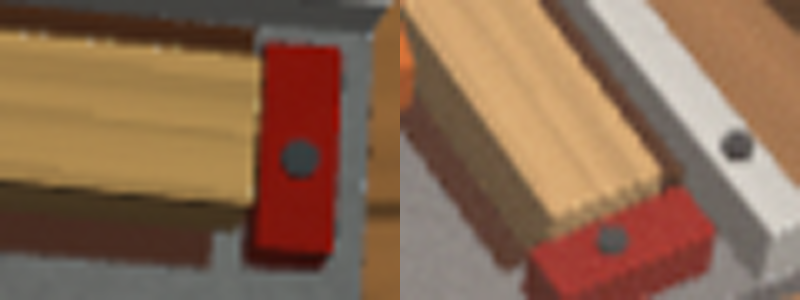

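>>> {"method": "arm_command", "body": {"moves": [[[1, 0, -0.0205, 0.0197, 0], [1, 0, -0.0205, 0.0197, 0]]]}}

```text
clock: 23.87
position: [0.5391, 0.0241, 0.1191]
ee_rot: [0.302, 0.64, -0.302, 0.639]
ft_force: [-5.0, 7.1, 3.4]
grip_width: 0.18
```

```bash
python3 feel.py 3
```

```text
t 23.97 yaw -0.8831 notch fence mm -50.574419814998365 120.11277126400653 sole z mm 21.341723545250908 world [ 0.5866 -0.0337] Fside(+press) 5.18 Ffeed 6.7 Fz 2.58 sd [0.41 0.62 0.61] grip 0.178
 cols Fside [5.7 4.8 5. ] Ffeed [6.6 7.5 6. ]
```

>>> {"method": "arm_command", "body": {"moves": [[[1, 0, -0.0205, 0.0197, 0], [1, 0, -0.0205, 0.0197, 0]]]}}

```text
clock: 24.13
position: [0.539, 0.0237, 0.1192]
ee_rot: [0.302, 0.64, -0.301, 0.639]
ft_force: [-5.6, 12.1, 4.4]
grip_width: 0.178
```

```bash
python3 feel.py 3
```

```text
t 24.23 yaw -0.8819 notch fence mm -50.6544624480365 119.9101876885312 sole z mm 21.34025117185878 world [ 0.5865 -0.0339] Fside(+press) 6.77 Ffeed 10.55 Fz 3.91 sd [0.31 0.69 0.54] grip 0.178
 cols Fside [6.7 6.4 7.1] Ffeed [11.5 10.3  9.8]
```

Stop contact felt: feed force jumped about 4 N and motion stopped. Backing off straight along the stick.

>>> {"method": "arm_command", "body": {"moves": [[[1, 0, 0, -0.05, 0], [1, 0, 0, -0.1, 0], [1, 0, 0, -0.3, 0], [1, 0, 0, -0.5, 0], [1, 0, 0, -0.5, 0], [1, 0, 0, 0, 0]]]}}

```text
clock: 24.73
position: [0.5151, 0.051, 0.1188]
ee_rot: [0.302, 0.64, -0.302, 0.639]
ft_force: [0.3, 0.8, -1.6]
grip_width: 0.181
```

```bash
python3 feel.py 2
python3 - <<'E'
from h import *
ims=[manip.camera(n)[:,:,::-1] for n in("top","side")]
f=lambda x:cv2.resize(x,(400,300),interpolation=cv2.INTER_CUBIC)
cv2.imwrite("pics/m15.png",np.vstack([np.hstack([f(ims[0][170:260,350:470]),f(ims[1][210:300,320:440])]),np.hstack([f(ims[0][185:230,400:460]),f(ims[1][240:285,360:420])])]))
E
```

```text
t 24.78 yaw -0.8828 notch fence mm -76.55413048062752 144.02656823135797 sole z mm 21.35199595758788 world [ 0.5631 -0.0074] Fside(+press) -0.22 Ffeed 0.23 Fz -1.74 sd [0.07 0.55 0.17] grip 0.18
 cols Fside [-0.2 -0.2] Ffeed [ 0.8 -0.3]
```

View pics/m15.png

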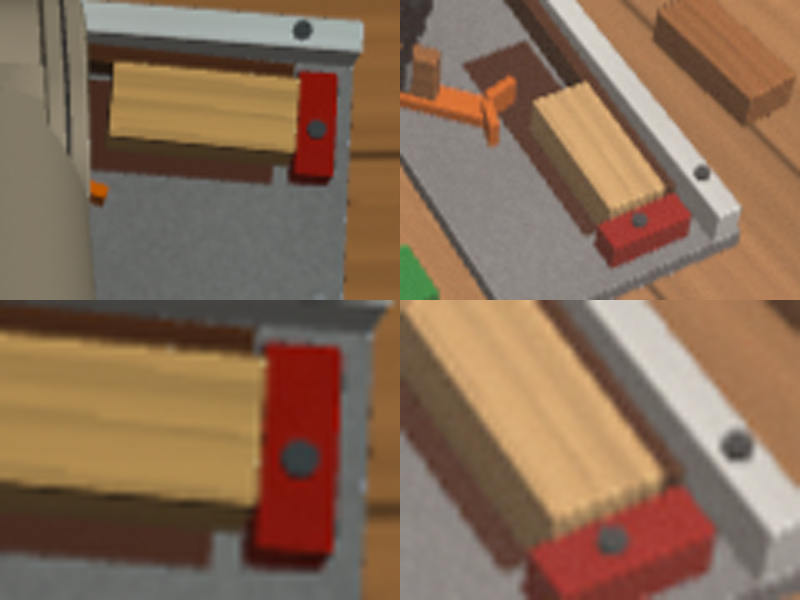

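>>> {"method": "arm_command", "body": {"moves": [[[1, -0.6, 0, 0, 0], [1, -0.8, 0, 0, 0], [1, -0.8, 0, 0, 0], [1, -0.8, 0, 0, 0], [1, -0.5, 0, 0, 0], [1, 0, -0.78, 0.94, 0], [1, 0, -0.78, 0.94, 0], [1, 0, -0.78, 0.94, 0], [1, 0, -0.78, 0.94, 0], [1, 0, -0.78, 0.94, 0], [1, 0, -0.78, 0.94, 0], [1, 0, -0.78, 0.94, 0]]]}}

```text
clock: 25.88
position: [0.515, -0.1667, 0.2069]
ee_rot: [0.303, 0.639, -0.303, 0.639]
ft_force: [1.4, -0.3, -1.4]
grip_width: 0.173
```

>>> {"method": "arm_command", "body": {"moves": [[[1, 0, -0.78, 0.94, 0], [1, 0, -0.78, 0.94, 0], [1, 0, -0.78, 0.94, 0], [1, 0, -0.78, 0.94, 0], [1, 0, -0.78, 0.94, 0], [1, 0, 0, 0, -7.12], [1, 0, 0, 0, -7.12], [1, 0, 0, 0, -7.12], [1, 0, 0, 0, -7.12], [1, 0, 0, 0, -7.12], [1, 0, 0, 0, -7.12], [1, 0, 0, 0, 0]]]}}

```text
clock: 26.88
position: [0.5139, -0.3179, 0.2067]
ee_rot: [0.047, 0.706, -0.047, 0.706]
ft_force: [-0.2, 0.8, -1.3]
grip_width: 0.179
```

```bash
python3 feel.py 2;python3 - <<'E'
from h import *
p,r=tcp();print(p,r.as_matrix()[:,2])
ims=[manip.camera(n)[:,:,::-1] for n in("top","side","wrist")]
f=lambda x:cv2.resize(x,(400,300),interpolation=cv2.INTER_CUBIC)
cv2.imwrite("pics/m16.png",np.vstack([np.hstack([f(ims[0]),f(ims[1])]),np.hstack([f(ims[2]),f(ims[0][150:300,270:470])])]))
E
```

```text
t 26.93 yaw -0.1416 notch fence mm -19.533344393043414 -173.0062942469118 sole z mm 109.06522737538396 world [ 0.5882 -0.3285] Fside(+press) -0.03 Ffeed 0.56 Fz -0.83 sd [0.32 0.2  0.47] grip 0.179
 cols Fside [ 0.3 -0.4] Ffeed [0.7 0.4]
[ 0.513959   -0.31780464  0.20664102] [ 9.89993794e-01 -1.41110900e-01  5.05911241e-05]
```

View pics/m16.png

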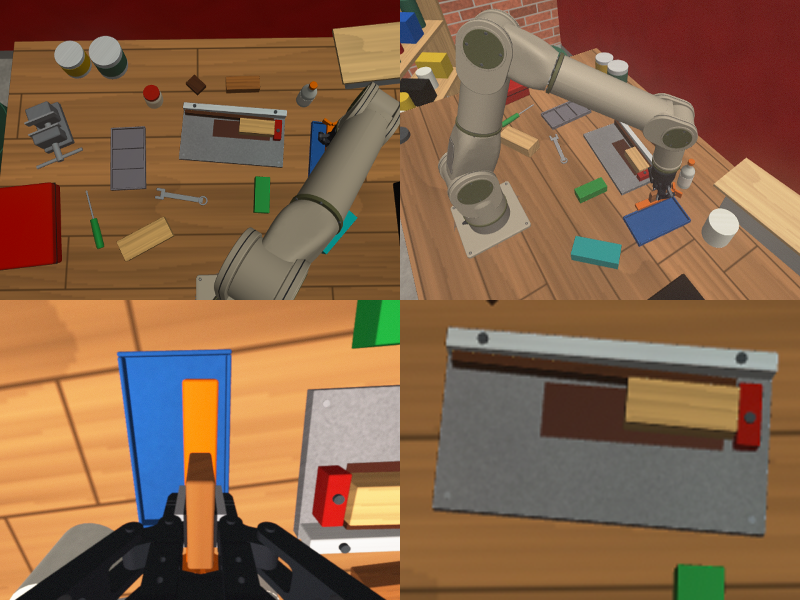

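>>> {"method": "arm_command", "body": {"moves": [[[1, 0, -0.56, 0.04, 0], [1, 0, -0.56, 0.04, 0], [1, 0.8, 0, 0, 0], [1, 0.8, 0, 0, 0], [1, 0.8, 0, 0, 0], [1, 0.8, 0, 0, 0], [1, 0.6, 0, 0, 0], [1, 0.2, 0, 0, 0], [1, 0, 0, 0, 0], [1, 0, 0, 0, 0]]]}}

```text
clock: 27.92
position: [0.5127, -0.3451, 0.1072]
ee_rot: [0.049, 0.705, -0.049, 0.706]
ft_force: [0.3, 0.2, -0.6]
grip_width: 0.177
```

```bash
python3 feel.py 2;python3 - <<'E'
from h import *
print(tcp()[0]);cv2.imwrite("pics/w17.png",manip.camera("wrist")[:,:,::-1])
E
```

```text
t 27.97 yaw -0.1392 notch fence mm -17.789957327814893 -200.11809598545778 sole z mm 9.96678500319384 world [ 0.5872 -0.3556] Fside(+press) -0.12 Ffeed 0.46 Fz -0.94 sd [0.17 0.28 0.36] grip 0.174
 cols Fside [-0.3  0.1] Ffeed [0.2 0.7]
[ 0.51294866 -0.34523762  0.10771226]
```

View pics/w17.png

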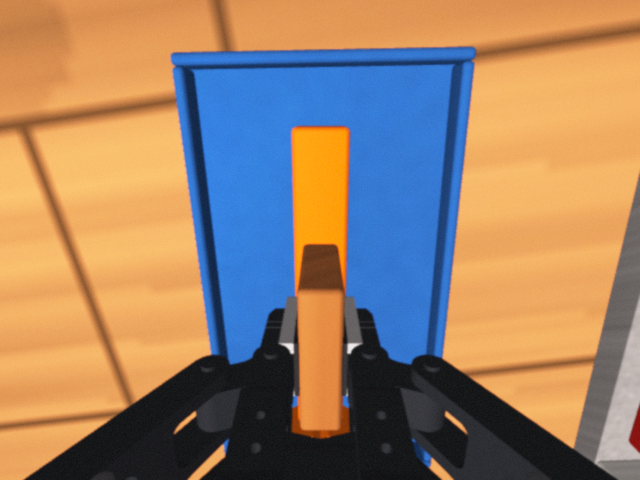

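>>> {"method": "arm_command", "body": {"moves": [[[1, 0.06, 0, 0, 0], [1, 0.06, 0, 0, 0], [1, 0.04, 0, 0, 0], [1, 0.02, 0, 0, 0], [1, 0, 0, 0, 0], [1, 0, 0, 0, 0]]]}}

```text
clock: 28.52
position: [0.5127, -0.3448, 0.1026]
ee_rot: [0.049, 0.705, -0.049, 0.706]
ft_force: [-1.5, 1.2, 5.7]
grip_width: 0.179
```

```bash
python3 feel.py 3
```

```text
t 28.62 yaw -0.1384 notch fence mm -18.09144501143575 -199.6691283808189 sole z mm 5.041315151009335 world [ 0.587  -0.3552] Fside(+press) 2.27 Ffeed 1.28 Fz 5.69 sd [0.43 0.32 0.04] grip 0.181
 cols Fside [1.6 2.7 2.5] Ffeed [1.  1.1 1.7]
```

On the tray floor. Easing slightly and letting go.

>>> {"method": "arm_command", "body": {"moves": [[[1, -0.02, 0, 0, 0], [1, 0, 0, 0, 0], [0, 0, 0, 0, 0], [0, 0, 0, 0, 0], [0, 0, 0, 0, 0], [0, 0, 0, 0, 0], [0, 0, 0, 0, 0], [0, 0, 0, 0, 0], [0, 0, 0, 0, 0], [0, 0, 0, 0, 0]]]}}

```text
clock: 29.45
position: [0.5125, -0.3448, 0.1026]
ee_rot: [0.049, 0.705, -0.049, 0.705]
ft_force: [-0.1, 0.1, -0.2]
grip_width: 1.0
```

>>> {"method": "arm_command", "body": {"moves": [[[0, -0.3, 0, 0, 0], [0, -0.6, 0, 0, 0], [0, -0.9, 0, 0, 0], [0, -0.9, 0, 0, 0], [0, -0.9, 0, 0, 0], [0, -0.9, 0, 0, 0], [0, -0.9, 0, 0, 0], [0, -0.9, 0, 0, 0], [0, 0, 0, 0, 0], [0, 0, 0, 0, 0]]]}}

```text
clock: 30.28
position: [0.5128, -0.3452, 0.2619]
ee_rot: [0.049, 0.704, -0.049, 0.706]
ft_force: [-0.2, -0.3, -0.5]
grip_width: 0.998
```

```bash
python3 look.py w18 block fence stop push_corner stick notch tray; python3 feel.py 2;python3 - <<'E'
from h import *
im={n:manip.camera(n)[:,:,::-1] for n in("top","side","wrist")}
for n in im: cv2.imwrite(f"pics/{n}19.png",im[n])
f=lambda x:cv2.resize(x,(400,300),interpolation=cv2.INTER_CUBIC)
cv2.imwrite("pics/m19.png",np.vstack([np.hstack([f(im["top"]),f(im["side"])]),np.hstack([f(im["wrist"]),f(im["top"][150:300,270:470])])]))
E
```

```text
block [(array([273.1, 597.5]), 0.64)] [ 0.6063 -0.0934  0.018 ]
fence [] 
stop [(array([301. , 529.6]), 0.91), (array([375.7, 411.9]), 0.67)] [ 0.6274 -0.1553  0.018 ]
push_corner [(array([ 76.2, 613.4]), 0.72)] [ 0.434  -0.0994  0.018 ]
stick [(array([214.8, 320.1]), 0.56)] [ 0.5174 -0.3449  0.005 ]
notch [(array([284.7, 319.9]), 0.94)] [ 0.5883 -0.355   0.005 ]
tray [(array([212.2, 322.1]), 0.75)] [ 0.5152 -0.3427  0.005 ]
t 30.73 yaw -0.1384 notch fence mm -18.502873578386783 -199.58883239378818 sole z mm 161.98416502608393 world [ 0.5866 -0.355 ] Fside(+press) 0.01 Ffeed -0.03 Fz -0.78 sd [0.13 0.34 0.12] grip 0.997
 cols Fside [ 0.1 -0.1] Ffeed [-0.4  0.3]
```

View pics/m19.png

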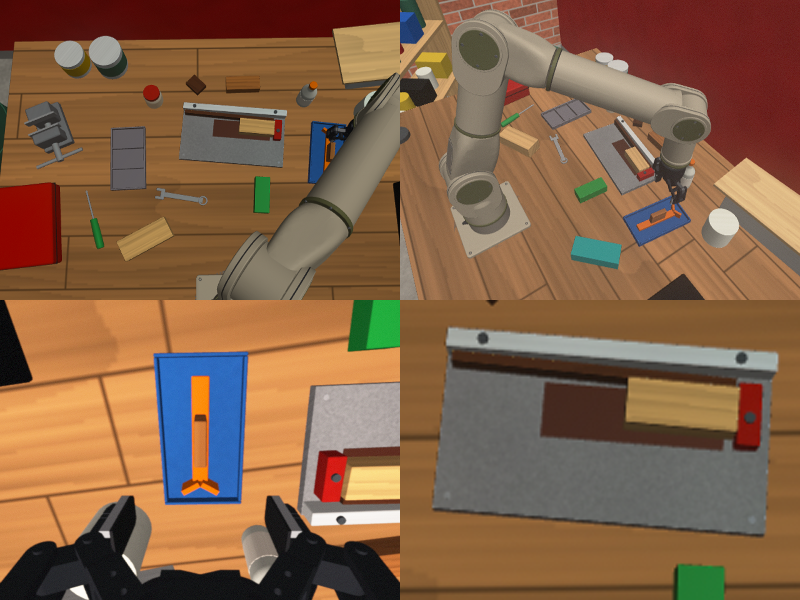

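>>> {"method": "arm_command", "body": {"moves": [[[0, -0.3, 1, -0.45, 0], [0, 0, 1, -0.45, 0], [0, 0, 1, -0.45, 0], [0, 0, 1, -0.45, 0], [0, 0, 1, -0.45, 0], [0, 0, 1, -0.45, 0], [0, 0, 1, -0.45, 0], [0, 0, 1, 0, 0], [0, 0, 1, 0, 0], [0, 0, 1, 0, 0], [0, 0, 0, 0, 0], [0, 0, 0, 0, 0]]]}}

```text
clock: 31.88
position: [0.4691, -0.0852, 0.2677]
ee_rot: [0.048, 0.705, -0.048, 0.706]
ft_force: [0.1, -0.6, 0.1]
grip_width: 1.002
```

```bash
python3 look.py w20 block fence stop push_corner liner_pivot
python3 - <<'E'
import cv2
a=cv2.imread("pics/w20.png");cv2.imwrite("pics/c20.png",cv2.resize(a[230:400,220:490],None,fx=2.9,fy=2.9,interpolation=cv2.INTER_CUBIC))
E
```

```text
block [(array([340.5, 330.1]), 0.93), (array([102.5, 278.6]), 0.83)] [ 0.6045 -0.0922  0.018 ]
fence [] 
stop [] 
push_corner [(array([320.8, 386.4]), 0.93), (array([171.2, 310.9]), 0.7)] [ 0.5893 -0.0331  0.018 ]
liner_pivot [(array([362.4, 421.2]), 0.58)] [ 0.6442 -0.0008  0.018 ]
```

View pics/w20.png

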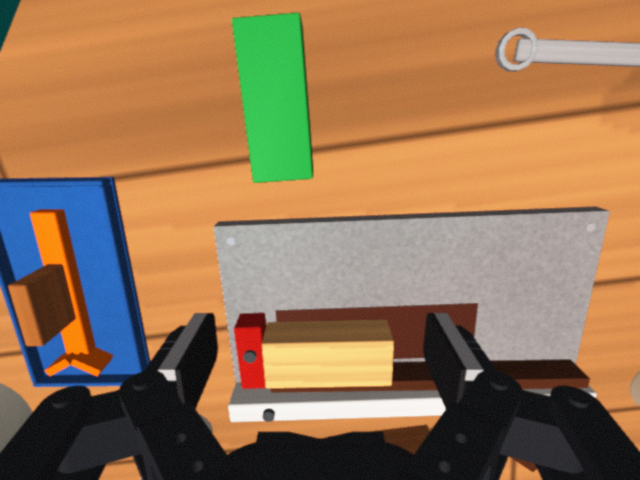

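View pics/c20.png

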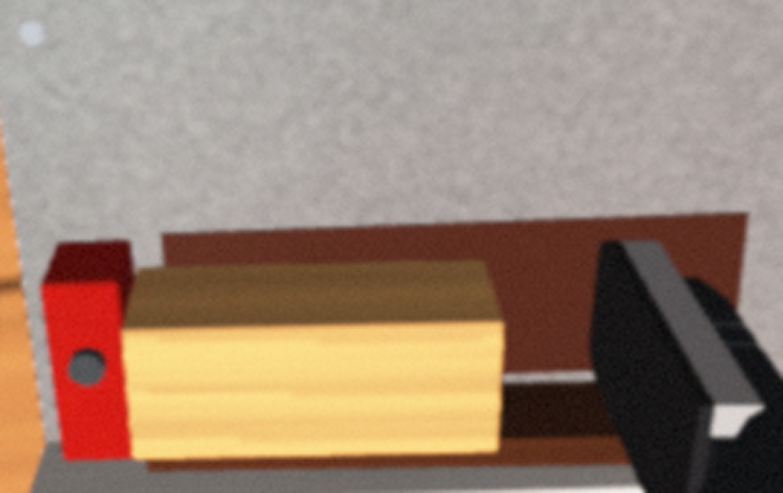

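The block sits tight against both the red stop and the fence face. The stick lies flat in the tray, at about (60,300) in the wrist view. Handing in.

```bash
python3 -c "
from workcell import manip
print(manip.get_obs()['clock']);print(manip.hand_in())"
```

```text
32.1833
the job is handed in; nothing more can be done
None
```

The pale block is seated against the fence and the red stop, and the stick is lying flat in the blue tray, released. I handed in at 32.2 s of the 72 s, with the gripper open and about 0.27 m above the bench, clear of everything.

**Seating the block:** I held the stick by its tab and worked the notch onto the block's outer trailing corner. I seated the notch by feel: first contact was slightly off it, and the block turned a little askew. It swung flush within the first 10–15 mm of feed.

**Feeding:** The liner face turned out to be tilted about 0.019 rad, and I followed that. Over the feed, the averaged side pressure was 3.5–6.6 N, mostly about 5 N. I stopped when the feed force jumped about 4 N and the block stopped moving. At that moment the side pressure averaged 6.8 N, still well under 15 N.

**Last checks:**
- **Block:** in the wrist view I could see no gap at the fence or the stop. Its push corner measured (0.589, -0.033), against an expected (0.587, -0.034).
- **Stick:** it lies in the tray, about 1 cm nearer the middle than where it started.
- **Other objects:** they looked unmoved in the before and after pictures; I did not measure them.
- **Disagreements:** my first camera estimate of the push corner was several millimetres too far from the fence. In the last close look, the detector did not report the fence or the stop, so I judged that fit from the picture and the felt contact.

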